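# Spin the index plate and stop it on its mark

## Robot

A 6-joint arm with a two-finger parallel gripper is mounted at the origin on the work surface. World frame = base frame: x ahead of the robot, y to its left, z up, the work surface at z = 0. Lengths are in m, angles in degrees, forces in N, time in s.
With the tool pointing down it reaches from about 0.25 to 0.725 m from the base axis. Payload 9.7 kg.
Tool frame: the origin (TCP) lies midway between the tips of the shut fingers; the grasp point (between the pads) lies 19 mm behind it; z points along the fingers, y is the line along which they close (so a half turn about z gives the same grasp; the last joint's range is limited). The gripper opens to 85 mm and grips with 20 to 120 N. Pads are 22 mm wide; open, the fingers measure 114 mm over their backs; the gripper's body (76 mm by 85 mm) begins 54 mm behind the grasp point. The pads swing forward as they close: fully open they stand 13 mm farther back than shut.
Start: joints at [-72.651, 4.979, 10.078, 95.1, 0, 90], TCP at [0.164, -0.525, 0.208] pointing down, gripper open.
Joint ranges: [-179.16, 179.16], [-48.56, 103.87], [-65.8, 70.77], [-126.05, 130.52], [-82.76, 87.17], [-180, 180]. Speed limits (degrees/s): [127.2, 127.2, 147.25, 180, 180, 180].

## Interface

Orientations are given as [roll, pitch, yaw] about the fixed x, y, z axes, in that order (R = Rz(yaw) Ry(pitch) Rx(roll)).
In Python, from workcell import bot gives the robot as it stands. The module is installed in compiled form; this text tells all that it offers.
- The arm moves only by the tool send_rows, never from a script. Its argument "moves" is one flat list of numbers, 7 for each row, row after row: the shift along the world's x, y, z normalised to -1 to 1, where 1 is 0.025 m, then the turn, a rotation vector about the world's x, y, z normalised to -1 to 1, where 1 is 0.15 rad, then the closure, from -1 (fully open) to 1 (shut), so that 0 is half open. A call has 1 to 8 rows; each row shifts and turns the commanded pose from where the row before left it; what a row does not reach is not made up. A row lasts 1/8 s, in which the tool goes at most 62.5 mm and 10.7 degrees, less where a joint would pass 70% of its speed; a pose out of reach is approached as far as the arm can. A call with a number of a shift or a turn outside -1 to 1 is refused whole. A call with a gripper value outside its range is refused whole. The fingers move at their own pace and stop on an object; "squeeze" is the grip in N (left out, the last holds). Time passes only in rows, so rows that do not move let the fingers close. It gives the time, the measured TCP pose, the force, the opening and the grip force at its end, in the units of the state.
- bot.get_obs(): the state, without advancing time (a new reading comes with each control period).
- bot.camera(name): name is "side" or "top"; returns a dict with "color" (420x560x3 uint8, red, green, blue), "camera_matrix" (3x3 intrinsics, pixels), "D" ([k1, k2, p1, p2, k3] as OpenCV has them; the pictures are not rectified), "R" (3x3) and "t" (3): a world point X has camera coordinates R X + t. Camera axes: x right, y down, z forward; pixel columns grow to the right and rows downward; lengths in m; the calibration is good to about 2 mm. A picture is of the moment at which its call begins. There is no depth.
- bot.job_done(): hands the job in; it is judged then, once.
Trained networks look in the newest picture that a camera, given by its name, has taken for a name from the list of things; names that differ only in an ending like _2 or _b are one class to them, and where a whole thing is asked for, a point or a joint stands for the part that bears it (a point fixed in the world has none). Each returns a list of dicts, best first, with "p" (0 to 1); they miss things now and then, are a little off and sometimes report something else, mostly with a low value. They report only what shows in the picture. A call takes as long as a camera call. They do not tell look-alikes from the thing itself.
- bot.boxes_of(camera, query): "extent" ([left, top, right, bottom] in pixels, round what is visible of it).
- bot.trace(camera, query): "region" (420x560 bool, what is visible of it) and "extent" ([left, top, right, bottom] in pixels, round what is visible of it).
- bot.landmark_of(camera, query): "pixel" ([column, row] in pixels: a listed point, or the origin of a listed thing).
The state is a dict: "time": time; "q": joint angles; "qd": joint speeds; "joint_efforts": joint torques, N m; "ee_pos": TCP position; "tcp_rot": TCP orientation; "wrist_force": force on the tool from outside, world axes, zero at the start; "torque": the same for the moment, N m; "opening": finger opening in m; "grasp_force": force on a finger pad.
Only numpy, scipy, OpenCV 4.12 (cv2) and the standard library are available. Lean on these libraries where they do the work, as an engineer would, in place of code of your own. Each camera call takes 0.05 s, during which the arm holds its last target. There are 200 camera calls.

## Task

Check that the round index plate runs freely and leave it on its zero mark: with a fingertip, flick its red pin anticlockwise (seen from above) and let go well before the pointer, so that the pin runs past the yellow pointer on its own. Without touching the plate in between, when the pin comes round to the pointer again (on that or any later turn of the same spin), brake it there with a fingertip, nudging it a little if need be, so that the pin stands in line with the pointer. Leave it standing still there, the loose brass blank still seated on the plate, nothing lifted and the other things on the bench left alone.

Things in the scene. Friction and masses are not known exactly. Their poses are not given: they have to be found in the camera images.
- stand: teal round stand of the index plate, 200 mm across, fixed. Origin: on the bench, on the plate's vertical axis. Its -x axis points from the plate's axis to the yellow pointer, whose tip stands just outside the plate's rim, level with the plate's top, pointing inward. The pointer's black post lies 105 to 125 mm from the axis, no higher than the plate's top.
- plate (a joint): angle of the aluminium plate (180 mm across, 14 thick, top 62 mm above the bench, 1.1 kg) on its bearing, rad, no stops, counting on over full turns. 0, 2 pi, 4 pi: red pin at the pointer; grows anticlockwise from above; starts 0.6 to 2.6. Alone it slows by about 0.5 rad/s per second, so flick it to 4 rad/s or more (finger at 0.3 m/s or more). Spigot in its middle: 22 across, 26 tall.
- pin (a point): centre, half-way up, of the upright red rubber-sleeved pin: 14 mm across, 35 mm tall on the plate's top, 75 mm from the plate's axis, fixed to the plate; this point is 79.5 mm above the bench. A thin red line on the plate runs from it to the rim. A fingertip put in its path stops it; a fast pin springs back at about a fifth of its speed, so let it slow down first.
- stop (a point): the point, fixed to the stand, where the centre of the red pin must stop: 75 mm from the plate's axis, straight in line with the yellow pointer, 79.5 mm above the bench
- blank: loose brass ring blank, 70 mm across, 18 mm high, 27 mm hole, sitting flat on the plate over its central spigot and turning with it; origin: centre of its underside
- block: grey steel setting block, 50 x 75 x 25 mm, lying flat; bystander, origin at its underside
- oil: small yellow oil bottle, 44 mm across, 100 mm tall; bystander, origin at its underside
- collet: turned steel collet, 40 mm across, 60 mm tall, upright; bystander, origin at its underside
- hammer: hammer lying flat, 260 mm long; bystander
- wrench: wrench lying flat, 180 mm long; bystander
- brush: hand brush lying flat, 180 mm long; bystander
- tin: orange open cup, 70 mm across, 80 mm tall; bystander, origin at its underside
Not all that is in view belongs to the job. Leave any green look-alike of the stand alone.

How it is judged:
By the outcome, as a careful person would: the job done as asked, in the order asked, and still so for the second after the job is handed in, with the robot touching nothing.
It also fails if it takes over 45 s, if anything falls off the work surface, if the arm or the gripper's body presses on something with over 40 N, if the wrist force passes 120 N, or if a joint passes its speed limit or range.

## Working session

There is one attempt and no reset: what is moved stays moved. The work goes in short steps, Python scripts to look and compute and a tool call to move; the robot and the scene stay as the last step left them, time stands still between calls to the robot, and variables do not carry over. Pictures are saved under pics/ and viewed, at most 10 in all, crops included, and the job is handed in when it is done.

Besides the shell and the picture viewer there is one more tool, called in YAML: its name, and indented under it one key for each argument. send_rows: Moves the arm, as the interface text tells. Its arguments: {"type":"object","properties":{"moves":{"type":"array"},"squeeze":{"type":"number"}},"required":["moves"]}

```bash
mkdir -p pics; cat > h.py <<'E'
import numpy as np, cv2
from workcell import bot
def ray(c,px):
    u=cv2.undistortPoints(np.array([[px]],float),c["camera_matrix"],np.array(c["D"],float))[0,0]
    R=np.array(c["R"]);t=np.array(c["t"])
    return -R.T@t, R.T@np.array([u[0],u[1],1.])
def atz(c,px,z):
    o,d=ray(c,px); return o+d*(z-o[2])/d[2]
def tri(c1,p1,c2,p2):
    o1,d1=ray(c1,p1);o2,d2=ray(c2,p2)
    s=np.linalg.lstsq(np.c_[d1,-d2],o2-o1,rcond=None)[0]
    a=o1+d1*s[0];b=o2+d2*s[1]; return (a+b)/2,np.linalg.norm(a-b)
def proj(c,X):
    R=np.array(c["R"]); return cv2.projectPoints(np.array([X],float),cv2.Rodrigues(R)[0],np.array(c["t"],float),c["camera_matrix"],np.array(c["D"],float))[0][0,0]
E
python3 - <<'E'
from h import *
np.set_printoptions(precision=4,suppress=True)
C={}
for n in("top","side"):
    C[n]=c=bot.camera(n); cv2.imwrite(f"pics/{n}0.png",c["color"][...,::-1])
    print(n,"cam at",-np.array(c["R"]).T@c["t"])
    for q in("stand","plate","pin","stop","blank","oil","collet","tin","block","hammer","wrench","brush"):
        print(q,[(round(d["p"],2),np.round(d["pixel"],1)) for d in bot.landmark_of(n,q)[:3]], [(round(d["p"],2),np.round(d["extent"])) for d in bot.boxes_of(n,q)[:3]])
print(bot.get_obs())
E
```

```text
top cam at [0.4476 0.0124 1.1819]
stand [(0.77, array([199.8, 301.8])), (0.71, array([266.4, 205.6])), (0.56, array([383.1, 161.2]))] [(0.87, array([235., 174., 296., 249.])), (0.69, array([164., 268., 239., 342.])), (0.62, array([350., 127., 423., 210.]))]Traceback (most recent call last):
  File "<stdin>", line 8, in <module>
ValueError: it knows: blank, block, brush, collet, hammer, oil, pin, stand, stop, tin, wrench
```

```bash
python3 - <<'E'
from h import *
np.set_printoptions(precision=4,suppress=True)
C={}
for n in("top","side"):
    C[n]=c=bot.camera(n); cv2.imwrite(f"pics/{n}0.png",c["color"][...,::-1])
    print(n,"cam at",-np.array(c["R"]).T@c["t"])
    for q in("stand","pin","stop","blank","oil","collet","tin","block","hammer","wrench","brush"):
        print(q,[(round(d["p"],2),np.round(d["pixel"],1)) for d in bot.landmark_of(n,q)[:3]], [(round(d["p"],2),np.round(d["extent"])) for d in bot.boxes_of(n,q)[:3]] if q!="stop" else "")
print(bot.get_obs())
E
```

```text
top cam at [0.4476 0.0124 1.1819]
stand [(0.83, array([265.9, 206.1])), (0.57, array([381.8, 162.2])), (0.55, array([201.4, 303.4]))] [(0.78, array([165., 270., 236., 340.])), (0.64, array([351., 127., 422., 206.]))]
pin [(0.93, array([272.7, 228.7])), (0.82, array([176.5, 329.6])), (0.75, array([384.2, 184.2]))] [(0.89, array([166., 274., 227., 339.])), (0.88, array([233., 176., 298., 239.]))]
stop [(0.73, array([179.2, 325.9])), (0.65, array([382.1, 183.5])), (0.64, array([253.6, 233.1]))] 
blank [(0.93, array([260.2, 205.3]))] [(0.93, array([251., 196., 275., 220.]))]
oil [(0.61, array([333.4, 221.8]))] [(0.45, array([325., 217., 340., 228.]))]
collet [(0.61, array([223.8, 165. ])), (0.16, array([281.8, 149.3]))] [(0.68, array([217., 161., 229., 173.]))]
tin [(0.57, array([156.4, 197.9]))] [(0.88, array([135., 184., 166., 210.]))]
block [(0.84, array([280.9, 148.4]))] [(0.61, array([269., 139., 291., 156.]))]
hammer [(0.83, array([118.7, 216.5]))] [(0.83, array([ 83., 170., 144., 249.]))]
wrench [(0.82, array([439.5, 253.5])), (0.3, array([224.9, 169.5]))] [(0.63, array([423., 225
[... 1412 characters left out ...]
[305.4, 213.9]))] [(0.73, array([342., 162., 374., 189.])), (0.19, array([257., 218., 277., 234.]))]
brush [(0.53, array([323.1, 161.8])), (0.16, array([304.5, 211.2]))] [(0.58, array([312., 153., 336., 173.]))]
{'time': 2.35, 'q': array([-72.6529,   4.9791,  10.0779,  95.0995,   0.0009,  89.9989]), 'qd': array([ 0.0429, -0.004 ,  0.051 , -0.0326, -0.0905,  0.0786]), 'joint_efforts': array([  0.    , -52.0096,  46.4855,   0.0018,   0.    ,   0.    ]), 'ee_pos': array([ 0.164 , -0.525 ,  0.2081]), 'tcp_rot': array([-179.9993,   -0.0009,   17.3481]), 'wrist_force': array([ 0.0755, -0.2812, -0.2662]), 'torque': array([0.0294, 0.0299, 0.0217]), 'grasp_force': 0.0, 'opening': 0.08549322703244605}
```

View pics/top0.png

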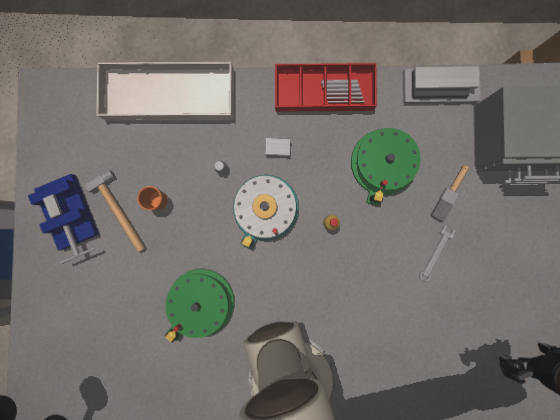

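View pics/side0.png

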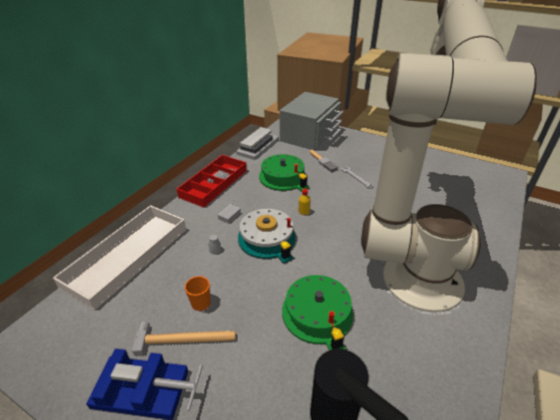

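The teal stand with the aluminium plate and brass blank at top (265,207) / side (267,230) fits the description. The green ones at top (201,303) and (385,160) are look-alikes. I'll confirm this in an enlarged crop and measure it.

```bash
cat > m.py <<'E'
from h import *
np.set_printoptions(precision=4,suppress=True)
def red(c,box):
    l,t,r,b=box; im=c["color"][t:b,l:r].astype(int)
    m=((im[...,0]>110)&(im[...,0]>2*im[...,1])&(im[...,0]>2*im[...,2])).astype(np.uint8)
    n,lab,st,ce=cv2.connectedComponentsWithStats(m)
    return [(st[i,4],st[i,:4]+[l,t,0,0],ce[i]+[l,t]) for i in range(1,n)]
E
python3 - <<'E'
from m import *
T=bot.camera("top");S=bot.camera("side")
a=cv2.resize(T["color"][165:255,220:350],None,fx=6,fy=6,interpolation=cv2.INTER_CUBIC)[:, :780]
b=cv2.resize(S["color"][195:275,225:320],None,fx=6,fy=6,interpolation=cv2.INTER_CUBIC)
cv2.imwrite("pics/cT.png",a[...,::-1]);cv2.imwrite("pics/cS.png",b[...,::-1])
for n,px,pn,st,bl in(("ts",0,0,0,0),):pass
print("pin",tri(T,[272.7,228.7],S,[288.6,217.6]),"stop",tri(T,[253.6,233.1],S,[279.2,233.]),"stand",tri(T,[265.9,206.1],S,[267.3,240.3]),"blank",tri(T,[260.2,205.3],S,[267,227.4]))
print(red(T,(225,170,305,250)),red(S,(235,200,300,265)))
# plate rim from bright top
for n,c,box in(("T",T,(225,170,305,250)),("S",S,(235,200,300,265))):
    l,t,r,b=box; im=c["color"][t:b,l:r].astype(int)
    m=((im.min(2)>150)).astype(np.uint8)
    cn=max(cv2.findContours(m,cv2.RETR_EXTERNAL,cv2.CHAIN_APPROX_NONE)[0],key=cv2.contourArea)
    h=cv2.convexHull(cn); e=cv2.fitEllipse(h); print(n,e,np.array(e[0])+[l,t],atz(c,np.array(e[0])+[l,t],.062))
for q,z in(("oil",0),("collet",0),("tin",0)):
    print(q,atz(S,bot.landmark_of("side",q)[0]["pixel"],z),atz(T,bot.landmark_of("top",q)[0]["pixel"],z))
E
```

```text
pin (array([0.445 , 0.0521, 0.1006]), np.float64(0.0044976410084880325)) stop (array([0.4389, 0.1104, 0.0811]), np.float64(0.009943911197589975)) stand (array([ 0.5143,  0.0772, -0.0121]), np.float64(0.005070217702011554)) blank (array([0.5101, 0.0886, 0.0583]), np.float64(0.010694590817242717))
[(np.int32(13), array([273, 229,   4,   4]), array([274.3846, 230.3846]))] [(np.int32(7), array([287, 218,   3,   3]), array([288.2857, 219.    ]))]
T ((39.46012878417969, 36.18433380126953), (60.835208892822266, 61.48237609863281), 49.717018127441406) [264.4601 206.1843] [0.512  0.0785 0.062 ]
S ((30.757795333862305, 25.529367446899414), (35.10395431518555, 52.385643005371094), 88.22924041748047) [265.7578 225.5294] [0.5113 0.084  0.062 ]
oil [ 0.4657 -0.1126  0.    ] [ 0.4624 -0.1206  0.    ]
collet [0.6321 0.214  0.    ] [0.6378 0.2026 0.    ]
tin [ 0.5352  0.4071 -0.    ] [0.5404 0.4153 0.    ]
```

View pics/cT.png

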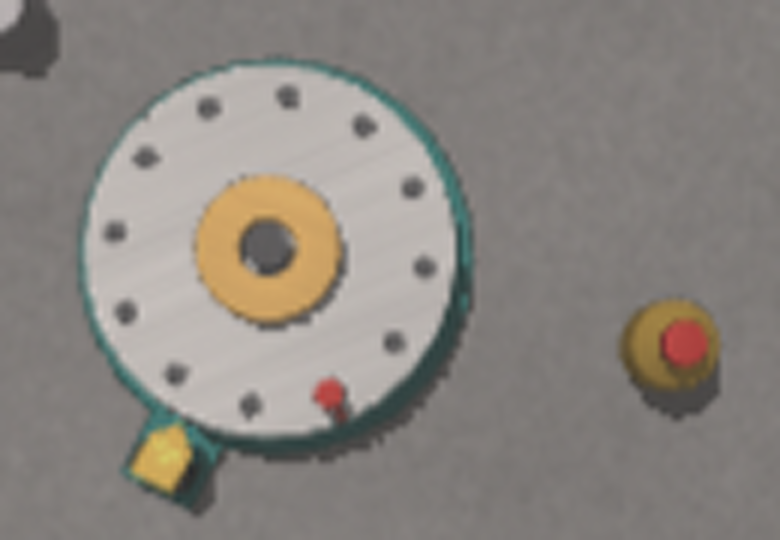

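View pics/cS.png

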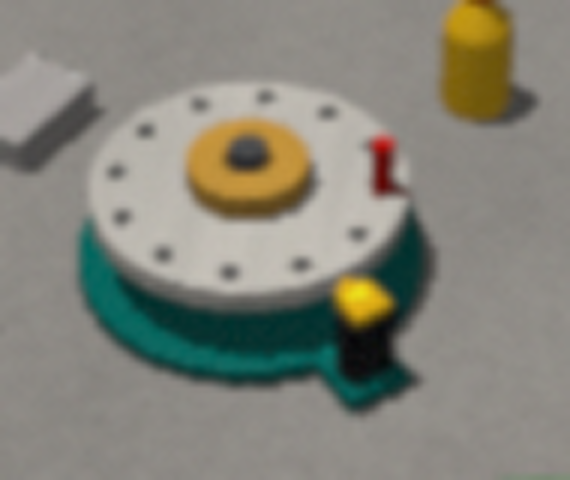

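Crops: the teal stand, aluminium plate, brass ring on the spigot, red pin with base at top (276,234) and yellow pointer with tip at top (248.7,236) all match the job's stand. Next I'll work out centre, pointer bearing and pin bearing.

```bash
cat >> m.py <<'E'
def ell(c,box,thr=150):
    l,t,r,b=box; m=(c["color"][t:b,l:r].min(2)>thr).astype(np.uint8)
    cn=max(cv2.findContours(m,cv2.RETR_EXTERNAL,cv2.CHAIN_APPROX_NONE)[0],key=cv2.contourArea)
    return np.array(cv2.fitEllipse(cv2.convexHull(cn))[0])+[l,t]
def dots(c,box):
    l,t,r,b=box; k=8
    g=cv2.resize(cv2.cvtColor(c["color"][t:b,l:r],cv2.COLOR_RGB2GRAY),None,fx=k,fy=k,interpolation=cv2.INTER_CUBIC)
    n,lab,st,ce=cv2.connectedComponentsWithStats((g<150).astype(np.uint8))
    return [((ce[i]+.5)/k-.5+[l,t],st[i,4]/k/k) for i in range(1,n) if 3<st[i,4]/k/k<16]
def pol(X,c): v=np.array(X)[:2]-c; return np.hypot(*v)*1e3,np.degrees(np.arctan2(v[1],v[0]))
E
python3 - <<'E'
from m import *
T=bot.camera("top");S=bot.camera("side")
for n,c,box in(("T",T,(225,170,305,245)),("S",S,(235,200,298,250))):
    D=[atz(c,p,.062)[:2] for p,a in dots(c,box)]; 
    # circle fit with points on plate
    D=np.array(D); D=D[np.abs(np.hypot(*(D-[.512,.08]).T)-.075)<.012]
    A=np.c_[2*D,np.ones(len(D))]; s=np.linalg.lstsq(A,(D**2).sum(1),rcond=None)[0]; cc=s[:2]
    print(n,len(D),"centre",cc,"r",np.sqrt(s[2]+cc@cc),"rim",atz(c,ell(c,box),.062)[:2])
    print(np.sort([pol(d,cc)[1] for d in D]))
    # yellow
    l,t,r,b=(235,225,262,252) if n=="T" else (275,235,300,255)
    im=c["color"][t:b,l:r].astype(int); m=(im[...,0]>170)&(im[...,1]>120)&(im[...,2]<110)
    ys,xs=np.nonzero(m); p=np.array([xs.mean()+l,ys.mean()+t]); print("yellow",p,m.sum(),atz(c,p,.058),pol(atz(c,p,.058),cc))
    rp=red(c,(225,170,305,245) if n=="T" else (235,200,300,265))[0][2]
    for z in(.075,.085,.097): print("pin z",z,atz(c,rp,z),pol(atz(c,rp,z),cc))
print("tip",atz(T,[248.4,235.3],.06))
E
```

```text
T 11 centre [0.5117 0.0786] r 0.07510725035126918 rim [0.512  0.0785]
[-126.4505  -96.4064  -66.4833  -37.1518   -6.8028   23.2227   53.1487
   83.2338  113.3528  143.0658  173.1652]
yellow [246.8387 240.6774] 62 [0.4123 0.1296 0.058 ] (np.float64(111.702132681693), np.float64(152.83556439780972))
pin z 0.075 [0.4421 0.0493 0.075 ] (np.float64(75.45569366525154), np.float64(-157.16561896740663))
pin z 0.085 [0.4422 0.049  0.085 ] (np.float64(75.54044604519578), np.float64(-156.91824182910958))
pin z 0.097 [0.4423 0.0486 0.097 ] (np.float64(75.64400307089014), np.float64(-156.62212785452533))
S 10 centre [0.5129 0.0801] r 0.07493538666700722 rim [0.5114 0.0842]
[-96.5628 -66.276  -36.2878  -6.557   23.3973  53.2586  83.3276 113.3504
 143.1717 173.6277]
yellow [284.4286 244.0857] 35 [0.4157 0.1278 0.058 ] (np.float64(108.28341236019028), np.float64(153.85157636315535))
pin z 0.075 [0.4548 0.0309 0.075 ] (np.float64(76.11566556006694), np.float64(-139.74409975813927))
pin z 0.085 [0.4492 0.0414 0.085 ] (np.float64(74.49895410684869), np.float64(-148.7516082957031))
pin z 0.097 [0.4424 0.0541 0.097 ] (np.float64(75.06013951662943), np.float64(-159.734663408731))
tip [0.4279 0.1249 0.06  ]
```

send_rows:
  moves: [0.32, 0.97, 0, 0, 0, -0.86, 1, 0.32, 0.97, 0, 0, 0, -0.86, 1, 0.32, 0.97, 0, 0, 0, -0.86, 1, 0.32, 0.97, 0, 0, 0, -0.86, 1, 0.32, 0.97, 0, 0, 0, -0.86, 1, 0.32, 0.97, 0, 0, 0, -0.86, 1, 0.32, 0.97, 0, 0, 0, 0, 1, 0.32, 0.97, 0, 0, 0, 0, 1]
  squeeze: 20

```text
time: 3.85
ee_pos: [0.2282, -0.3302, 0.2082]
tcp_rot: [180.0, -0.0, -27.0]
wrist_force: [0.8, 0.6, 0.2]
opening: -0.0003
grasp_force: 0.0
```

send_rows:
  moves: [0.32, 0.97, 0, 0, 0, 0, 1, 0.32, 0.97, 0, 0, 0, 0, 1, 0.32, 0.97, 0, 0, 0, 0, 1, 0.32, 0.97, 0, 0, 0, 0, 1, 0.32, 0.97, 0, 0, 0, 0, 1, 0.32, 0.97, 0, 0, 0, 0, 1, 0.32, 0.97, 0, 0, 0, 0, 1, 0.32, 0.97, 0, 0, 0, 0, 1]

```text
time: 4.85
ee_pos: [0.2891, -0.1424, 0.2082]
tcp_rot: [-179.7, -0.0, -26.5]
wrist_force: [-0.1, 0.4, 0.2]
opening: -0.0001
grasp_force: 0.0
```

send_rows:
  moves: [0.32, 0.97, 0, 0, 0, 0, 1, 0.32, 0.97, 0, 0, 0, 0, 1, 0.32, 0.97, -0.3, 0, 0, 0, 1, 0.32, 0.97, -0.7, 0, 0, 0, 1, 0.32, 0.97, -0.8, 0, 0, 0, 1, 0.32, 0.97, -0.8, 0, 0, 0, 1, 0.32, 0.97, -0.8, 0, 0, 0, 1, 0.32, 0.97, -0.8, 0, 0, 0, 1]

```text
time: 5.85
ee_pos: [0.3004, -0.0727, 0.1021]
tcp_rot: [-173.8, 0.1, -19.8]
wrist_force: [-0.1, -0.1, 0.3]
opening: 0.0003
grasp_force: 0.0
```

send_rows:
  moves: [0.32, 0.97, -0.7, 0, 0, 0, 1, 0.32, 0.8, -0.5, 0, 0, 0, 1, 0, 0, 0, 0, 0, 0, 1]

```text
time: 6.22
ee_pos: [0.3062, -0.058, 0.0727]
tcp_rot: [-172.5, 0.1, -18.1]
wrist_force: [-1.0, 0.3, 0.1]
opening: -0.0004
grasp_force: 0.0
```

```bash
python3 -c "
from h import *
o=bot.get_obs();print(o['q'].round(1),o['qd'].round(1),o['ee_pos'],o['tcp_rot'],o['time'])"
```

```text
[-18.2 -30.  -34.1  86.    7.5 179.9] [-0.4 -0.3  1.8  1.1 -0.5  0. ] [ 0.30616096 -0.05802303  0.07270406] [-1.72460315e+02  1.17637205e-01 -1.81341969e+01] 6.225
```

send_rows:
  moves: [0.13, 0.33, 0.1, 0, 0, 0.995, 1, 0.13, 0.33, 0.1, 0, 0, 0.995, 1, 0.13, 0.33, 0.1, 0, 0, 0.995, 1, 0.13, 0.33, 0.1, 0, 0, 0.995, 1, 0.13, 0.33, 0, 0, 0, 0.995, 1, 0.13, 0.33, 0, 0, 0, 0.995, 1, 0.13, 0.33, 0, 0, 0, 0.995, 1, 0.13, 0.33, 0, 0, 0, 0.995, 1]

```text
time: 7.22
ee_pos: [0.3331, 0.0078, 0.0841]
tcp_rot: [-172.5, 0.0, 50.5]
wrist_force: [1.0, -0.6, 0.2]
opening: 0.0001
grasp_force: 0.0
```

send_rows:
  moves: [0.13, 0.33, 0, 0, 0, 0.995, 1, 0.13, 0.33, 0, 0, 0, 0.995, 1, 0.13, 0.33, 0, 0, 0, 0.995, 1, 0.13, 0.33, 0, 0, 0, 0.995, 1, 0.13, 0.33, 0, 0, 0, 0.995, 1, 0.13, 0.33, 0, 0, 0, 0.995, 1, 0.13, 0.33, 0, 0, 0, 0.995, 1, 0.13, 0.33, 0, 0, 0, 0.995, 1]

```text
time: 8.22
ee_pos: [0.3591, 0.0739, 0.0841]
tcp_rot: [-172.5, 0.1, 118.9]
wrist_force: [-0.9, -0.2, -0.3]
opening: -0.0
grasp_force: 0.0
```

send_rows:
  moves: [0.13, 0.33, 0, 0, 0, 0.995, 1, 0.13, 0.33, 0, 0, 0, 0.995, 1, 0.13, 0.33, 0, 0, 0, 0.995, 1, 0.13, 0.33, 0, 0, 0, 0.995, 1, 0, 0, 0, 0.78, -0.4, 0, 1, 0, 0, 0, 0, 0, 0, 1]

```text
time: 8.98
ee_pos: [0.3716, 0.106, 0.0845]
tcp_rot: [179.9, 0.2, 152.7]
wrist_force: [0.1, -0.3, 0.4]
opening: 0.0002
grasp_force: 0.0
```

```bash
python3 -c "
from h import *
from scipy.spatial.transform import Rotation as R
o=bot.get_obs();print(o['q'].round(1),o['ee_pos'],o['tcp_rot'],o['time'])
t=o['tcp_rot'];print(((R.from_euler('xyz',[180,0,153],degrees=True)*R.from_euler('xyz',t,degrees=True).inv()).as_rotvec()/.15).round(3))
print((np.array([.3724,.1068,.072])-o['ee_pos'])/.025)"
```

```text
[ 16.  -18.7 -25.   83.5  -0.   43.2] [0.3716324  0.10597745 0.08450551] [1.79917556e+02 1.58489104e-01 1.52747634e+02] 8.975
[-0.     0.021  0.029]
[ 0.03070407  0.03290182 -0.50022039]
```

send_rows:
  moves: [0.03, 0.03, -0.5, 0, 0.02, 0.03, 1, 1, -1, 0, 0, 0, 0, 1, 1, -1, 0, 0, 0, 0, 1, 1, -1, 0, 0, 0, 0, 1, 1, -1, 0, 0, 0, 0, 1, 0.9, -0.9, 0.3, 0, 0, 0, 1, 0, -0.2, 1, 0, 0, 0, 1, 0, 0, 1, 0, 0, 0, 1]

```text
time: 9.98
ee_pos: [0.4949, -0.0204, 0.1273]
tcp_rot: [-179.8, -0.3, 153.1]
wrist_force: [0.0, -0.0, 0.0]
opening: 0.0002
grasp_force: 0.0
```

```bash
cat > track.py <<'E'
from m import *
import sys
cc=np.array([.5117,.0786])
def ang(c):
    # pin top cap red; T camera
    best=None
    for a,_,p in red(c,(225,170,305,250)):
        X=atz(c,p,.09); r,f=pol(X,cc)
        if 60<r<90 and (best is None or a>best[0]): best=(a,f,r)
    D=[pol(atz(c,p,.062),cc) for p,_ in dots(c,(225,170,305,245))]
    D=[f for r,f in D if abs(r-75)<6]
    z=np.angle(np.mean(np.exp(12j*np.radians(D))))/12 if D else np.nan  # mod 30deg
    return best,np.degrees(z),len(D)
def run(n):
    out=[]
    for i in range(n):
        t=bot.get_obs()["time"]; c=bot.camera("top"); b,z,k=ang(c)
        f=np.nan
        if b: f=z+30*np.round((b[1]-z)/30)
        out.append((t,b[1] if b else np.nan,f,k,b[2] if b else 0))
    return np.array(out)
E
python3 - <<'E'
from track import *
o=run(10); print(o); print(bot.get_obs()["ee_pos"],bot.get_obs()["time"])
E
```

```text
[[  9.975   -0.5357  -0.66     6.      74.7233]
 [ 10.025   12.2089  11.9832   6.      74.802 ]
 [ 10.075   24.41    24.3477   5.      75.6705]
 [ 10.125   37.0671  36.7954   6.      75.0405]
 [ 10.175   49.5114  48.8195   6.      75.7619]
 [ 10.225   61.6357  61.2647   6.      75.0759]
 [ 10.275   73.5778  73.5527   6.      75.0667]
 [ 10.325   85.496   85.565    6.      75.7668]
 [ 10.375   97.7161  97.4186   6.      75.5919]
 [ 10.425  109.8104 109.2569   6.      75.9077]]
[ 0.4944 -0.02    0.1277] 10.475
```

send_rows:
  moves: [-0.47, 0.91, 0, 0, 0, 0, 1, -0.47, 0.91, 0, 0, 0, 0, 1, -0.47, 0.91, 0, 0, 0, 0, 1, -0.47, 0.91, 0, 0, 0, 0, 1, -0.47, 0.91, 0, 0, 0, 0, 1]

```text
time: 11.1
ee_pos: [0.4354, 0.0943, 0.1283]
tcp_rot: [-179.9, -0.1, 153.1]
wrist_force: [-0.6, -0.4, -0.3]
opening: -0.0001
grasp_force: 0.0
```

```bash
python3 - <<'E'
from track import *
o=run(8); print(o); e=bot.get_obs(); print(e["ee_pos"],e["time"]); np.save("o.npy",o)
E
```

```text
[[ 11.1    -97.6566 -96.9977   6.      75.3592]
 [ 11.15   -86.9834 -86.0941   7.      75.2775]
 [ 11.2    -76.2373 -75.4717   7.      74.8458]
 [ 11.25   -64.9213 -64.7488   6.      74.8357]
 [ 11.3    -54.5897 -54.2451   7.      74.6354]
 [ 11.35   -43.5101 -43.7462   6.      75.0458]
 [ 11.4    -33.3353 -33.2818   6.      75.2303]
 [ 11.45   -22.9944 -22.8724   7.      74.3598]]
[0.4362 0.0931 0.1283] 11.5
```

```bash
python3 - <<'E'
from track import *
o=run(28); print(o[::3]); e=bot.get_obs(); print(e["ee_pos"],e["time"]); np.save("o2.npy",o)
E
```

```text
[[  11.5     -12.5994  -12.627     6.       75.1971]
 [  11.65     18.2005   17.743     6.       75.5101]
 [  11.8      47.9194   47.444     6.       74.6997]
 [  11.95     76.4565   76.3972    7.       74.6339]
 [  12.1          nan       nan    7.        0.    ]
 [  12.25         nan       nan    8.        0.    ]
 [  12.4          nan       nan    8.        0.    ]
 [  12.55         nan       nan    8.        0.    ]
 [  12.7    -149.067  -148.8077    7.       75.2738]
 [  12.85   -124.3993 -123.9615    6.       74.3974]]
[0.4359 0.0937 0.1284] 12.9
```

send_rows:
  moves: [0, 0, -0.78, 0, 0, 0, 1, 0, 0, -0.78, 0, 0, 0, 1, 0, 0, -0.78, 0, 0, 0, 1, 0, 0, 0, 0, 0, 0, 1, 0, 0, 0, 0, 0, 0, 1, 0, 0, 0, 0, 0, 0, 1, 0, 0, 0, 0, 0, 0, 1, 0, 0, 0, 0, 0, 0, 1]

```text
time: 13.9
ee_pos: [0.4361, 0.0937, 0.0702]
tcp_rot: [-179.9, -0.1, 153.1]
wrist_force: [-1.2, -0.6, -0.3]
opening: -0.0001
grasp_force: 0.0
```

send_rows:
  moves: [0, 0, 0, 0, 0, 0, 1, 0, 0, 0, 0, 0, 0, 1, 0, 0, 0, 0, 0, 0, 1, 0, 0, 0, 0, 0, 0, 1, 0, 0, 0, 0, 0, 0, 1, 0, 0, 0, 0, 0, 0, 1, 0, 0, 0, 0, 0, 0, 1, 0, 0, 0, 0, 0, 0, 1]

```text
time: 14.9
ee_pos: [0.4359, 0.0937, 0.07]
tcp_rot: [-179.9, -0.1, 153.1]
wrist_force: [0.4, -0.5, -0.3]
opening: 0.0002
grasp_force: 0.0
```

send_rows:
  moves: [0, 0, 0, 0, 0, 0, 1, 0, 0, 0, 0, 0, 0, 1, 0, 0, 0, 0, 0, 0, 1, 0, 0, 0, 0, 0, 0, 1, 0, 0, 0, 0, 0, 0, 1, 0, 0, 0, 0, 0, 0, 1]

```text
time: 15.65
ee_pos: [0.436, 0.0937, 0.07]
tcp_rot: [-179.9, -0.1, 153.1]
wrist_force: [0.4, -0.2, -0.5]
opening: -0.0
grasp_force: 0.0
```

```bash
python3 - <<'E'
from track import *
for i in range(3):
    T=bot.camera("top"); print(ang(T))
e=bot.get_obs(); print(e["ee_pos"],e["time"],e["wrist_force"])
S=bot.camera("side"); print(red(S,(235,200,300,265)))
a=cv2.resize(S["color"][190:270,225:330],None,fx=7,fy=7,interpolation=cv2.INTER_CUBIC); cv2.imwrite("pics/s2.png",a[...,::-1])
E
```

```text
(None, np.float64(-9.082816729175518), 8)
(None, np.float64(-10.09713678684267), 8)
(None, np.float64(-10.930360803717413), 8)
[0.436  0.0937 0.0699] 15.8 [ 0.4412 -0.4371  0.2392]
[(np.int32(10), array([271, 230,   3,   4]), array([272.2, 231.3])), (np.int32(3), array([272, 239,   3,   2]), array([273.    , 239.6667]))]
```

View pics/s2.png

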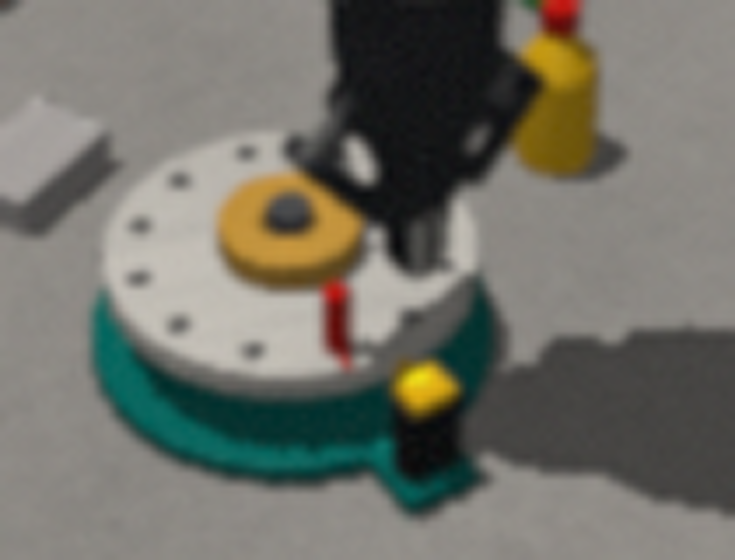

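The pin hit the finger and sprang back clockwise, further than expected; it is still drifting slowly. I'll lift clear, let it settle and open the gripper to straddle it for a gentle nudge.

send_rows:
  moves: [0, 0, 0.8, 0, 0, 0, 1, 0, 0, 0.8, 0, 0, 0, -0.4, 0, 0, 0.8, 0, 0, 0, -0.4, 0, 0, 0, 0, 0, 0, -0.4, 0, 0, 0, 0, 0, 0, -0.4]

```text
time: 16.48
ee_pos: [0.4357, 0.0936, 0.1291]
tcp_rot: [-179.9, -0.1, 153.1]
wrist_force: [1.1, -0.3, -0.3]
opening: 0.0597
grasp_force: 0.0
```

```bash
python3 - <<'E'
from track import *
for i in range(3):
    T=bot.camera("top"); print(ang(T))
S=bot.camera("side"); r=red(S,(235,200,300,265)); print(r)
for z in (.08,.09): print(pol(atz(S,r[0][2],z),[.5129,.0801]))
e=bot.get_obs(); print(e["ee_pos"],e["time"],e["opening"])
a=np.vstack([cv2.resize(T["color"][165:255,215:350],None,fx=4,fy=4,interpolation=cv2.INTER_CUBIC)]); cv2.imwrite("pics/t3.png",a[...,::-1])
# pointer: upsampled yellow
l,t,rr,b=235,225,262,252; k=8
for n,c,(l,t,rr,b),cen in(("T",T,(235,225,262,252),[.5117,.0786]),("S",S,(275,235,300,255),[.5129,.0801])):
    g=cv2.resize(c["color"][t:b,l:rr],None,fx=k,fy=k,interpolation=cv2.INTER_LINEAR).astype(int)
    m=((g[...,0]-g[...,2])>70)&(g[...,1]>100); ys,xs=np.nonzero(m); p=np.c_[(xs+.5)/k-.5+l,(ys+.5)/k-.5+t]
    for z in(.054,.06): 
        W=np.array([atz(c,q,z)[:2] for q in p[::7]]); u,s,v=np.linalg.svd(W-W.mean(0),full_matrices=False)
        rr_=np.array([pol(w,cen) for w in W]); print(n,z,len(p)/64,pol(W.mean(0),cen),"axis",np.degrees(np.arctan2(v[0,1],v[0,0])),s,"tip side",rr_[rr_[:,0]<np.percentile(rr_[:,0],8)].mean(0))
E
```

```text
(None, np.float64(13.728329185241897), 8)
(None, np.float64(13.726113178565353), 8)
(None, np.float64(13.73245461569566), 8)
[(np.int32(19), array([270, 230,   3,  11]), array([270.6842, 233.7368]))]
(np.float64(67.15232505640239), np.float64(134.52767266700963))
(np.float64(77.95237114501305), np.float64(132.6982759453454))
[0.4356 0.0936 0.1292] 16.675 0.059644708999041285<stdin>:14: RuntimeWarning: Mean of empty slice.
  ret = ret.dtype.type(ret / rcount)
Traceback (most recent call last):
numpy.linalg.LinAlgError: 1-dimensional array given. Array must be at least two-dimensional
```

View pics/t3.png

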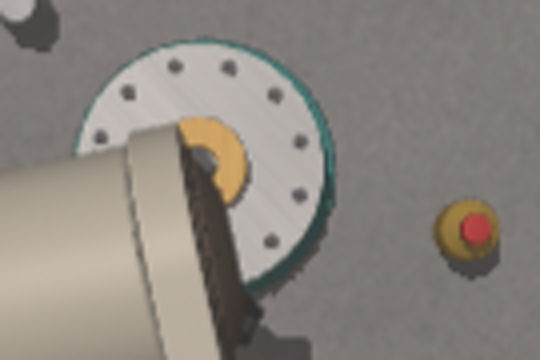

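```bash
python3 - <<'E'
from track import *
C={n:bot.camera(n) for n in("top","side")}
for n,f,(l,t,rr,b),cen in(("top","top0",(238,228,260,250),[.5117,.0786]),("side","side0",(277,237,298,252),[.5129,.0801])):
    c=C[n]; im=cv2.imread(f"pics/{f}.png")[...,::-1]; k=8
    g=cv2.resize(np.ascontiguousarray(im[t:b,l:rr]),None,fx=k,fy=k,interpolation=cv2.INTER_LINEAR).astype(int)
    for th in (50,90):
        m=((g[...,0]-g[...,2])>th); ys,xs=np.nonzero(m); p=np.c_[(xs+.5)/k-.5+l,(ys+.5)/k-.5+t]
        for z in(.054,.06):
            W=np.array([atz(c,q,z)[:2] for q in p[::5]]); u,s,v=np.linalg.svd(W-W.mean(0),full_matrices=False)
            q=np.array([pol(w,cen) for w in W]); print(n,th,z,len(p)/64,np.round(pol(W.mean(0),cen),2),"axis",np.degrees(np.arctan2(v[0,1],v[0,0])),s,"tip",q[q[:,0]<np.percentile(q[:,0],6)].mean(0))
im=cv2.imread("pics/top0.png");T=C["top"]; k=14; l,t=232,215
a=cv2.resize(im[t:t+40,l:l+50],None,fx=k,fy=k,interpolation=cv2.INTER_CUBIC)
f=lambda r,d,z:tuple(int(v) for v in ((proj(T,[.5117+r*np.cos(np.radians(d)),.0786+r*np.sin(np.radians(d)),z])-[l,t]+.5)*k))
for d,col in((150,(255,0,0)),(152,(0,255,0)),(154,(0,0,255))): cv2.line(a,f(.075,d,.06),f(.13,d,.06),col,1)
cv2.imwrite("pics/ptr.png",a)
E
```

```text
top 50 0.054 71.0625 [112.79 152.8 ] axis 148.9981580324217 [0.2329 0.1905] tip [ 98.6022 152.8294]
top 50 0.06 71.0625 [112.33 153.04] axis 148.9981580324217 [0.2317 0.1894] tip [ 98.2214 153.1029]
top 90 0.054 54.03125 [112.52 152.79] axis 146.1775156011803 [0.1814 0.1421] tip [ 99.8949 152.984 ]
top 90 0.06 54.03125 [112.06 153.03] axis 146.17751560118023 [0.1804 0.1414] tip [ 99.5085 153.2537]
side 50 0.054 65.28125 [107.13 154.92] axis 136.8344810781096 [0.2928 0.2197] tip [ 89.1842 156.0336]
side 50 0.06 65.28125 [112.24 153.03] axis 136.83448107810966 [0.2907 0.2182] tip [ 94.3479 153.9162]
side 90 0.054 50.484375 [106.89 154.99] axis 139.6348444045406 [0.2244 0.1722] tip [ 90.9157 155.8017]
side 90 0.06 50.484375 [111.99 153.09] axis 139.63484440454053 [0.2228 0.171 ] tip [ 96.0883 153.6147]
```

View pics/ptr.png

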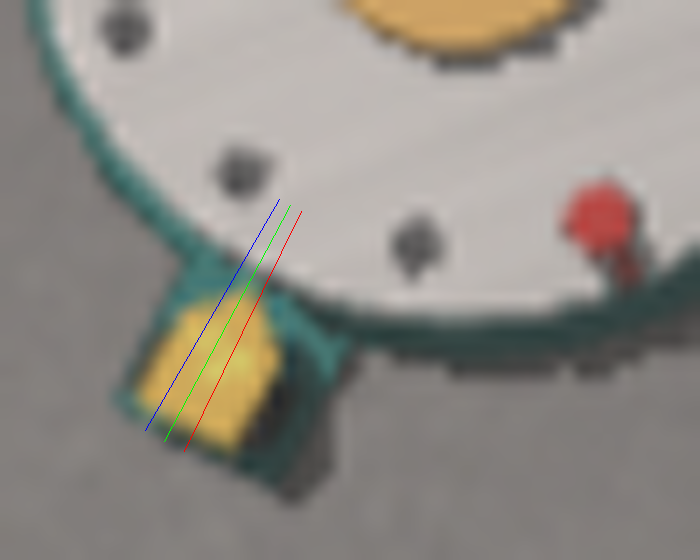

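Pointer bearing is 152.8° and the plate is at rest with the pin at 133.7°. I'll lower the half-open fingers around the pin.

send_rows:
  moves: [0.49, 0.79, 0, 0, 0, 0, -0.4, 0.49, 0.79, 0, 0, 0, 0, -0.4, 0, 0, 0, 0, 0, 0, -0.4, 0, 0, -0.78, 0, 0, 0, -0.4, 0, 0, -0.78, 0, 0, 0, -0.4, 0, 0, -0.78, 0, 0, 0, -0.4, 0, 0, 0, 0, 0, 0, -0.4]

```text
time: 17.65
ee_pos: [0.4592, 0.1324, 0.0702]
tcp_rot: [-179.8, -0.2, 153.1]
wrist_force: [-0.1, -0.1, 1.1]
opening: 0.0594
grasp_force: 0.0
```

```bash
python3 - <<'E'
from track import *
T=bot.camera("top"); print(ang(T)); S=bot.camera("side"); print(red(S,(235,200,300,265)))
e=bot.get_obs(); print(e["ee_pos"],e["time"],e["wrist_force"])
a=cv2.resize(S["color"][190:270,225:330],None,fx=7,fy=7,interpolation=cv2.INTER_CUBIC); cv2.imwrite("pics/s3.png",a[...,::-1])
E
```

```text
(None, np.float64(13.77659369989631), 7)
[]
[0.4604 0.1328 0.072 ] 17.75 [1.2198 0.2779 0.4283]
```

View pics/s3.png

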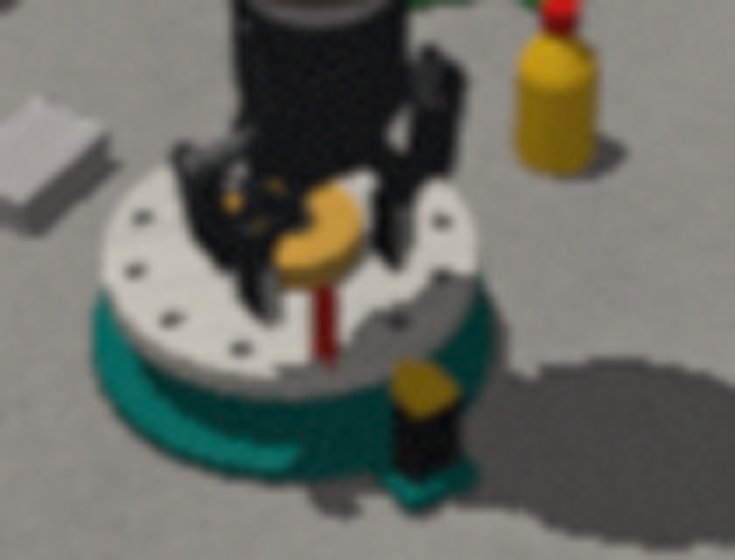

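send_rows:
  moves: [0, 0, 0, 0, 0, 0, -0.1, 0, 0, 0, 0, 0, 0, 0.15, 0, 0, 0, 0, 0, 0, 0.35, 0, 0, 0, 0, 0, 0, 0.5, -0.06, -0.08, 0, 0, 0, 0, 0.5, -0.06, -0.08, 0, 0, 0, 0, 0.5, -0.06, -0.08, 0, 0, 0, 0, 0.5, -0.06, -0.08, 0, 0, 0, 0, 0.5]

```text
time: 18.75
ee_pos: [0.4543, 0.125, 0.0715]
tcp_rot: [-179.9, -0.1, 153.1]
wrist_force: [-0.4, 0.5, 0.5]
opening: 0.0212
grasp_force: 0.0
```

send_rows:
  moves: [-0.06, -0.08, 0, 0, 0, 0, 0.5, -0.06, -0.08, 0, 0, 0, 0, 0.5, -0.06, -0.08, 0, 0, 0, 0, 0.5, -0.06, -0.08, 0, 0, 0, 0, 0.5, -0.06, -0.07, 0, 0, 0, 0, 0.5, -0.06, -0.07, 0, 0, 0, 0, 0.5, 0, 0, 0, 0, 0, 0, 0.55, 0, 0, 0, 0, 0, 0, 0.6]

```text
time: 19.75
ee_pos: [0.4455, 0.1137, 0.0715]
tcp_rot: [-179.9, -0.1, 153.1]
wrist_force: [0.2, -0.1, 0.5]
opening: 0.017
grasp_force: 0.0
```

```bash
python3 - <<'E'
from track import *
T=bot.camera("top"); print(ang(T))
e=bot.get_obs(); print(e["ee_pos"],e["time"],e["wrist_force"],e["opening"],e["tcp_rot"])
E
```

```text
(None, np.float64(3.320715722852752), 7)
[0.4455 0.1137 0.0715] 19.8 [-0.0732 -0.4782  0.2318] 0.01714526446750192 [-179.9265   -0.1033  153.1228]
```

send_rows:
  moves: [0, 0, 0, 0, 0, 0, 0.64, 0, 0, 0, 0, 0, 0, 0.67, 0, 0, 0, 0, 0, 0, 0.68, 0, 0, 0, 0, 0, 0, 0.68]

```text
time: 20.3
ee_pos: [0.4455, 0.1137, 0.0714]
tcp_rot: [-179.9, -0.1, 153.1]
wrist_force: [-0.5, 0.2, 0.2]
opening: 0.0136
grasp_force: 1.0
```

```bash
python3 - <<'E'
from track import *
for i in range(3): T=bot.camera("top"); print(ang(T))
e=bot.get_obs(); print(e["ee_pos"],e["time"],e["wrist_force"],e["opening"],e["grasp_force"])
E
```

```text
(None, np.float64(2.2997520476021527), 7)
(None, np.float64(2.307449134967507), 7)
(None, np.float64(2.3125982990022966), 7)
[0.4454 0.1137 0.0714] 20.45 [-0.2351  0.4898 -0.1885] 0.013507547890180846 0.9539438970386982
```

send_rows:
  moves: [-0.015, -0.03, 0, 0, 0, 0, 0.68, 0, 0, 0, 0, 0, 0, 0.68, 0, 0, 0, 0, 0, 0, 0.66, 0, 0, 0, 0, 0, 0, 0.62, 0, 0, 0, 0, 0, 0, 0.4, 0, 0, 0, 0, 0, 0, 0, 0, 0, 0.7, 0, 0, 0, 0, 0, 0, 0.9, 0, 0, 0, 0]

```text
time: 21.45
ee_pos: [0.4449, 0.1129, 0.1127]
tcp_rot: [-179.9, -0.1, 153.1]
wrist_force: [0.1, 0.5, -0.7]
opening: 0.0427
grasp_force: 0.0
```

send_rows:
  moves: [0, 0, 1, 0, 0, 0, 0, -0.6, -1, 1, 0, 0, 0, 0, -0.6, -1, 0.6, 0, 0, 0, 0, -0.6, -1, 0, 0, 0, 0, 0, -0.6, -1, 0, 0, 0, 0, 0, -0.6, -1, 0, 0, 0, 0, 0, -0.6, -1, 0, 0, 0, 0, 0, -0.3, -0.5, 0, 0, 0, 0, 0]

```text
time: 22.45
ee_pos: [0.347, -0.0505, 0.1779]
tcp_rot: [-179.9, -0.0, 153.1]
wrist_force: [0.5, -0.1, 0.0]
opening: 0.0432
grasp_force: 0.0
```

```bash
python3 - <<'E'
from track import *
for i in range(2): T=bot.camera("top"); print(ang(T))
e=bot.get_obs(); print(e["ee_pos"],e["time"],e["wrist_force"],e["opening"])
S=bot.camera("side")
a=cv2.resize(T["color"][165:255,220:300],None,fx=6,fy=6,interpolation=cv2.INTER_CUBIC)
b=cv2.resize(S["color"][200:268,230:303],None,fx=4,fy=4,interpolation=cv2.INTER_CUBIC); p=np.zeros((540,292,3),np.uint8); p[:272]=b
cv2.imwrite("pics/fin.png",np.hstack([a,p])[...,::-1])
E
```

```text
((np.int32(15), np.float64(153.46876816803885), np.float64(76.46858083453897)), np.float64(3.0682745762096983), 11)
((np.int32(15), np.float64(153.46876816803885), np.float64(76.46858083453897)), np.float64(3.0693343866558767), 11)
[ 0.3473 -0.0504  0.1778] 22.55 [0.437  0.0599 0.1319] 0.04257311472238737
```

View pics/fin.png

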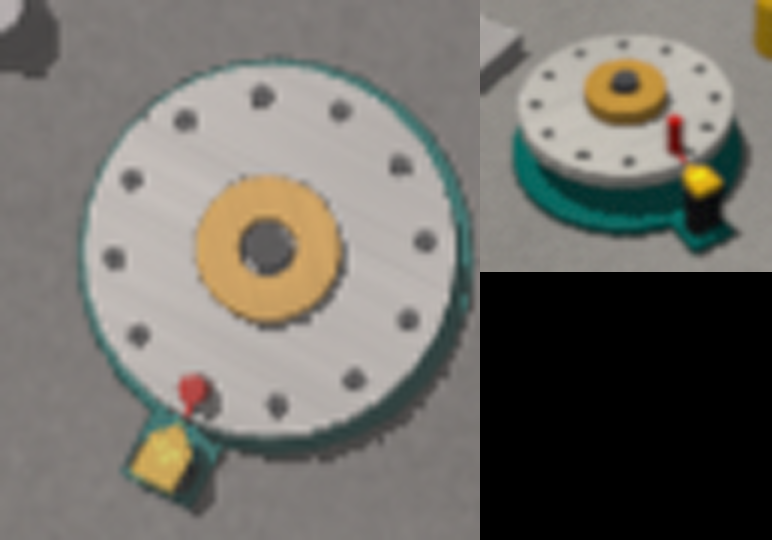

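The final picture shows the pin at crop (193,388), its red line and the pointer tip at (180,425) all in one line. The plate is still, the blank is seated and the arm is clear.

```bash
python3 -c "
from workcell import bot
print(bot.job_done())"
```

```text
the job is handed in; nothing more can be done
None
```

The job is handed in at about 22.5 s of the 45 s allowed: the flicked plate ran past the pointer twice and was braked on the third arrival, but it sprang back about 19° and I nudged it back with the two fingers round the pin. It stands still with the pin within about 0.5° of the pointer by camera, the blank seated, and nothing else touched.

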